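# Pack the pipe tee and prove both lids

## Task

Set the pipe tee down gently, lying flat, in the empty bay of the open big transit box, let go of it, then shut that lid and tug its sprung handle, drawing it about half-way out, to check that the catch holds; after that tug the smaller box's handle the same way. If a lid gives, press it fully home and tug it again until it holds, the big box first and then the small one. Leave both lids caught flush with the handles let go, and do not disturb the other things on the bench.

Things in the scene. Friction and masses are not known exactly. Their poses are not given: they have to be found in the camera images.
- tee_mid (a point): galvanised steel pipe tee lying flat on the bench; this point is where its run and branch axes cross, 17 mm above the bench. Run: 84 mm long along its x, 26 mm thick. Branch: along its +y, ends 62 mm from this point, 26 mm thick (bare from 13 to 48 mm from this point, so it can be pinched there across x). Collars 34 mm thick and 14 mm long at the three ends. 0.3 kg; centre of mass about 12 mm along +y
- big: plywood big transit box fixed to the bench, 190 mm front to back, 260 mm wide, 80 mm high to its rim, walls 6 mm, a 6 mm upright divider 70 mm high running front to back, parting it into a wider empty bay (its +y side) and a narrower bay with stock. Origin at the centre of its underside on the bench; its front (catch side) faces its own -x, its hinge is on the +x side; z up
- big_bay (a point): centre of the empty bay's floor in the big box, 6 mm above the bench; the bay is 178 mm (box x) by 142 mm (box y), 74 mm deep; axes as the box's
- big_lid (a joint): angle of the big box's lid (10 mm plywood panel 190 x 260 mm, underside on the rim when shut) about the box's y axis at the hinge: 0 = flush, fully home; grows as the front edge rises. Hinge friction (0.2 to 0.3 N m) keeps it where it is left. It starts wide open, 1.25 to 1.5 rad.
- big_hinge (a point): middle of the big lid's hinge axis, at the box's far rim, 80 mm above the bench; its axes turn with the lid: the lid reaches 190 mm along its -x, its +z is the outward normal
- big_pull (a joint): how far the big box's handle is drawn out of its lid against a spring, along the lid's outward normal: 0 (in) to 0.010 m (out). Starts to draw at 3.5 N, then 0.6 N per mm (6 N at 4 mm, 9.5 N at the stop). On an uncaught lid the lid itself comes up as well. Pushed down it rests solidly on the lid, so the lid can be pressed through it
- big_handle (a point): middle of the big box's handle bar: steel, 12 mm thick, 90 mm long along the box's y between two 12 mm legs; bar centre 30 mm above the lid's top face (40 mm from its underside), 28 mm in from the lid's front edge, centred across it; 24 mm free under the bar. Axes as the box's when the lid is shut (z out of the lid)
- big_catch (a point): catch tongue of the big box, middle of the lid's front edge; it snaps past a spring roller on the box. Uncaught when the lid's front edge is over about 5 mm up; then 5 to 12 N down near the front edge, or on the handle, snaps it home. Caught, it holds a pull of at least 10 N at the handle; a pull of 13 N or more breaks it open
- small: plywood small transit box fixed to the bench, 165 mm front to back, 200 mm wide, 70 mm high to its rim, walls 6 mm. Origin at the centre of its underside on the bench; its front (catch side) faces its own -x, its hinge is on the +x side; z up
- small_lid (a joint): angle of the small box's lid (10 mm plywood panel 165 x 200 mm, underside on the rim when shut) about the box's y axis at the hinge: 0 = flush, fully home; grows as the front edge rises. Hinge friction (0.2 to 0.3 N m) keeps it where it is left. It starts either caught or merely resting up to 0.05 rad open.
- small_pull (a joint): how far the small box's handle is drawn out of its lid against a spring, along the lid's outward normal: 0 (in) to 0.010 m (out). Starts to draw at 3.5 N, then 0.6 N per mm (6 N at 4 mm, 9.5 N at the stop). On an uncaught lid the lid itself comes up as well. Pushed down it rests solidly on the lid, so the lid can be pressed through it
- small_handle (a point): middle of the small box's handle bar: steel, 12 mm thick, 90 mm long along the box's y between two 12 mm legs; bar centre 30 mm above the lid's top face (40 mm from its underside), 28 mm in from the lid's front edge, centred across it; 24 mm free under the bar. Axes as the box's when the lid is shut (z out of the lid)
- small_catch (a point): catch tongue of the small box, middle of the lid's front edge; it snaps past a spring roller on the box. Uncaught when the lid's front edge is over about 5 mm up; then 5 to 12 N down near the front edge, or on the handle, snaps it home. Caught, it holds a pull of at least 10 N at the handle; a pull of 13 N or more breaks it open
- elbow_mid (a point): bystander: steel pipe elbow lying flat, two 50 mm arms of 34 mm thickness; point at the bend, 17 mm up
- coupling_center (a point): bystander: plain steel pipe coupling standing up, 40 mm thick, 45 mm high; its centre
- jar_mid (a point): bystander: clear jar of 64 mm diameter, 85 mm high; its centre
- tape_mid (a point): bystander: roll of packing tape, 90 mm diameter, 48 mm high; its centre
- rule_mid (a point): bystander: black tape measure 70 x 35 x 60 mm; its centre
- driver_grip (a point): bystander: screwdriver lying on the bench; middle of its handle
There are look-alikes about, which are no part of the job. What is shaped like the part that bears tee_mid but red or yellow is not meant.

How it is judged:
By the outcome, as a careful person would: the job done as asked, in the order asked, and still so for the second after the job is handed in, with the robot touching nothing.
It also fails if it takes over 72 s, if anything falls off the work surface, if the arm or the gripper's body presses on something with over 40 N, if the wrist force passes 120 N, or if a joint passes its speed limit or range.

## Robot

A 7-joint arm with a two-finger parallel gripper is mounted at the origin on the work surface. World frame = base frame: x ahead of the robot, y to its left, z up, the work surface at z = 0. Lengths are in mm, angles in rad, forces in N, time in s.
With the tool pointing down it reaches from about 425 to 875 mm from the base axis. Payload 8.4 kg.
Tool frame: the origin (TCP) lies at the centre of the arm's flange, where the gripper is bolted on; the fingertips stand 182 mm ahead of it and the grasp point (between the pads) lies 164 mm ahead of it; z points along the fingers, y is the line along which they close (so a half turn about z gives the same grasp; the last joint's range is limited). The gripper opens to 87 mm and grips with 3 to 60 N. Pads are 19 mm wide; open, the fingers measure 117 mm over their backs; the gripper's body (75 mm by 190 mm) begins 51 mm behind the grasp point.
Start: joints at [-1.298, 0.333, 0.04, 1.465, -0.013, 1.343, -0.059], TCP at [236.143, 605.566, 404.746] pointing down, gripper open.
Joint ranges: [-2.58, 2.58], [-0.38, 2.09], [-1.3, 1.39], [0.25, 2.4], [-1.5, 4.64], [0.08, 2.09], [-2.65, 2.65]. Speed limits (rad/s): [2.22, 2.22, 2.79, 2.79, 3.14, 3.14, 3.14].

## Interface

Orientations are given as a unit quaternion [w, x, y, z].
In Python, from station import r, cams gives the robot as it stands. The module is installed in compiled form; this text tells all that it offers.
- The arm moves only by the tool apply_moves, never from a script. Its argument "increments" is a list that holds one entry, the list of rows, each a list of 7 numbers: the turn, a rotation vector about the tool's x, y, z normalised to -1 to 1, where 1 is 0.08 rad, then the shift along the tool's x, y, z normalised to -1 to 1, where 1 is 0.03 m, then the opening, from -1 (shut) to 1 (fully open), so that 0 is half open. In form: [[[wx, wy, wz, tx, ty, tz, claw], ...]]. A call has exactly 5 rows; each row shifts and turns the commanded pose from where the row before left it, along the tool's axes as they then stand; what a row does not reach is not made up. A row lasts 1/10 s, in which the tool goes at most 50 mm and 8.59 degrees, less where a joint would pass 70% of its speed; a pose out of reach is approached as far as the arm can. A call with a number of a shift or a turn outside -1 to 1 is refused whole. A call with a gripper value outside its range is refused whole. The fingers move at their own pace and stop on an object; "force" is the grip in N (left out, the last holds). Time passes only in rows, so rows that do not move let the fingers close, or fill a call up. It gives the time, the measured TCP pose, the force, the opening and the grip force at its end, in the units of the state.
- r.get_state(): the state, without advancing time (a new reading comes with each control period).
- cams.snapshot(name): name is "side" or "top"; returns (picture, depth): 420x560x3 uint8, blue, green, red; 420x560 float32, mm along the optical axis (not along the pixel's ray), 0 where there is no reading.
- cams.get_calibration(name): a dict with "fx", "fy", "cx", "cy" (pixels), "rvec" (rotation vector, rad) and "tvec" (3), from world to camera coordinates, as OpenCV has them. Camera axes: x right, y down, z forward; pixel columns grow to the right and rows downward; lengths in mm; the calibration is good to about 2 mm. A picture is of the moment at which its call begins. get_calibration takes no time and is no camera call.
- r.sign_off(): hands the job in; it is judged then, once.
The state is a dict: "time": time; "joint_positions": joint angles; "joint_vel": joint speeds; "joint_torque": joint torques, N m; "tcp_pos": TCP position; "tcp_rot": TCP orientation; "ft_force": force on the tool from outside, world axes, zero at the start; "torque": the same for the moment, N m; "opening": finger opening in mm; "grasp_force": force on a finger pad.
Only numpy, scipy, OpenCV 4.12 (cv2) and the standard library are available. Lean on these libraries where they do the work, as an engineer would, in place of code of your own. Each camera call takes 0.05 s, during which the arm holds its last target. There are 200 camera calls.

## Working session

There is one attempt and no reset: what is moved stays moved. The work goes in short steps, Python scripts to look and compute and a tool call to move; the robot and the scene stay as the last step left them, time stands still between calls to the robot, and variables do not carry over. Pictures are saved under pics/ and viewed, at most 10 in all, crops included, and the job is handed in when it is done.

Besides the shell and the picture viewer there is one more tool, called after "Call:" in YAML: its name, and indented under it one key for each argument. apply_moves: Moves the arm, as the interface text tells. Its arguments: {"type":"object","properties":{"increments":{"type":"array"},"force":{"type":"number"}},"required":["increments"]}

```bash
mkdir -p pics; cat > h.py <<'E'
import numpy as np, cv2
from station import r, cams
from scipy.spatial.transform import Rotation as R
def cam(n):
    c=cams.get_calibration(n); M=cv2.Rodrigues(np.array(c["rvec"],float))[0]; return c,M,np.array(c["tvec"],float).ravel()
def pts(n,d):
    c,M,t=cam(n); v,u=np.mgrid[:d.shape[0],:d.shape[1]]
    P=np.stack([(u-c["cx"])/c["fx"]*d,(v-c["cy"])/c["fy"]*d,d],-1)
    W=(P-t)@M; W[d<=0]=np.nan; return W
def ray(n,u,v,z):
    c,M,t=cam(n); o=-M.T@t; k=M.T@np.array([(u-c["cx"])/c["fx"],(v-c["cy"])/c["fy"],1]); return o+k*(z-o[2])/k[2]
E
python3 - <<'E'
from h import *
s=r.get_state()
for k in s: print(k,np.round(s[k],3))
for n in("top","side"):
    p,d=cams.snapshot(n); cv2.imwrite(f"pics/{n}0.png",p); np.save(f"{n}0.npy",d)
    c,M,t=cam(n); print(n,{k:np.round(c[k],1) for k in("fx","fy","cx","cy")},"pos",(-M.T@t).round(),"axis",M[2].round(2))
E
```

```text
time 0.0
joint_positions [-1.298  0.334  0.04   1.466 -0.013  1.343 -0.059]
joint_vel [ 0.001  0.    -0.002  0.     0.001  0.001  0.001]
joint_torque [ 1.0000e-03 -6.5635e+01  1.3360e+00 -4.0379e+01 -6.0000e-02  4.5000e-02
  0.0000e+00]
tcp_pos [236.081 605.418 403.871]
tcp_rot [-0.     0.185  0.983 -0.001]
ft_force [ 0.89  -0.818 -0.539]
torque [ 0.     0.017 -0.045]
grasp_force 0.0
opening 87.055
top {'fx': np.float64(452.4), 'fy': np.float64(452.4), 'cx': np.float64(281.2), 'cy': np.float64(206.8)} pos [ 234.  -17. 1416.] axis [ 0.19  0.01 -0.98]
side {'fx': np.float64(388.3), 'fy': np.float64(388.3), 'cx': np.float64(284.8), 'cy': np.float64(215.4)} pos [-101. -698. 1139.] axis [ 0.45  0.51 -0.74]
```

View pics/top0.png

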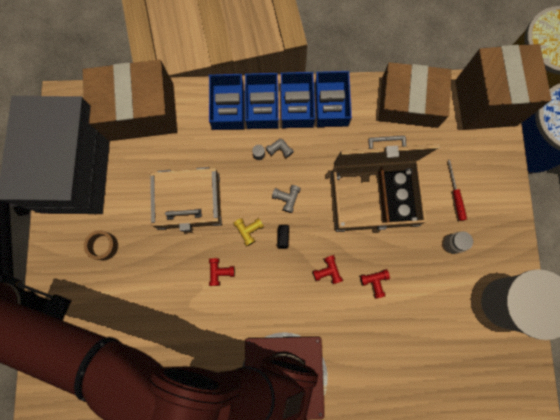

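View pics/side0.png

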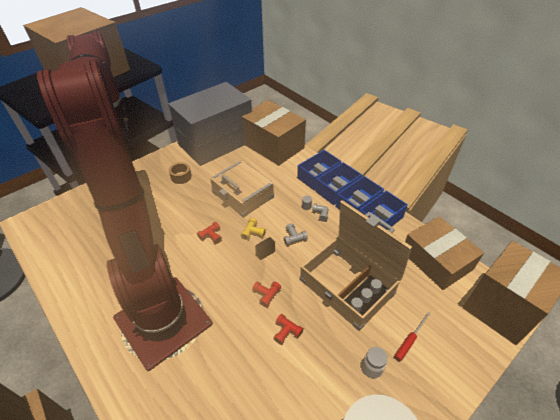

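The top view shows the grey tee at about (287,197). The big box is at (378,197), with its empty bay on the left and its lid standing up with the handle at (387,140). The small box is at (185,198), with its handle at (184,213). Next I measure these.

```bash
python3 - <<'E'
from h import *
p=cv2.imread("pics/top0.png"); d=np.load("top0.npy"); W=pts("top",d)
def roi(u0,u1,v0,v1,zl,zh):
    m=np.zeros(d.shape,bool); m[v0:v1,u0:u1]=1; return m&(W[...,2]>zl)&(W[...,2]<zh)
print("bench z",np.nanmedian(W[300:330,400:450,2]), "bench near tee",np.nanmedian(W[215:225,300:320,2]))
m=roi(268,306,178,216,10,60); q=W[m]; print("tee n",m.sum(),q.mean(0).round(1),np.percentile(q[:,2],[10,50,95]).round(1))
# tee silhouette: print mask
for row in m[180:216,268:306]: print(''.join('#' if x else '.' for x in row))
def rect(m,name):
    q=W[m]; (c,s,a)=cv2.minAreaRect(q[:,:2].astype(np.float32)); print(name,m.sum(),np.round(c,1),np.round(s,1),round(a,2),"z",np.percentile(q[:,2],[5,50,95]).round(1))
rect(roi(325,428,160,240,70,95),"big rim")
rect(roi(330,440,120,172,100,400),"big lid")
rect(roi(140,225,160,240,68,95),"small lid")
rect(roi(140,225,160,240,97,140),"small handle")
rect(roi(340,440,120,172,150,400),"big lid hi")
E
```

```text
bench z 1.1831235311094612 bench near tee 0.6024090099655237
tee n 393 [540.1 -26.5  28.6] [21.9 29.2 35.8]
......................................
......................................
......................................
......................................
........................#.............
.......................######.........
.......................########.......
..................#...###########.....
.......###............###########.....
......#####............##########.....
......#######..........##########.....
.....###########......##########......
.....##############...#########.......
.....#########################........
....##########################........
....##########################........
....#########################.........
....#########################.........
.......#...##################.........
..............##############..........
.................###########..........
...................#########..........
..................#########...........
..................#########...........
..................########............
................##########............
................##########............
...............##########.............
...............###########............
...............###########............
.................#########............
...................######.............
......................###.............
......................................
......................................
......................................
big rim 863 [ 526.5 -304. ] [204.  261.9] 2.55 z [72.4 80.5 87.9]
big lid 1593 [ 618.6 -299. ] [ 70.9 260.3] 2.45 z [116.8 246.4 288.9]
small lid 3521 [533.  288.7] [193.2 202. ] 2.82 z [75.1 80.5 85.2]
small handle 147 [483.9 285. ] [13.9 99.5] 3.66 z [106.2 114.4 119.2]
big lid hi 1320 [ 618.6 -299.1] [ 70.9 260.1] 2.45 z [162.9 251.2 289.4]
```

```bash
python3 - <<'E'
from h import *
p=cv2.imread("pics/top0.png"); a=cv2.resize(p[120:250,140:310],None,fx=4,fy=4,interpolation=cv2.INTER_CUBIC)[:,:]
b=cv2.resize(p[120:250,310:480],None,fx=4,fy=4,interpolation=cv2.INTER_CUBIC)
cv2.imwrite("pics/crop0.png",cv2.resize(np.vstack([a,b]),(392,600)) if 0 else cv2.resize(np.hstack([a,b]),(800,306)))
E
```

```text
(no output)
```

View pics/crop0.png

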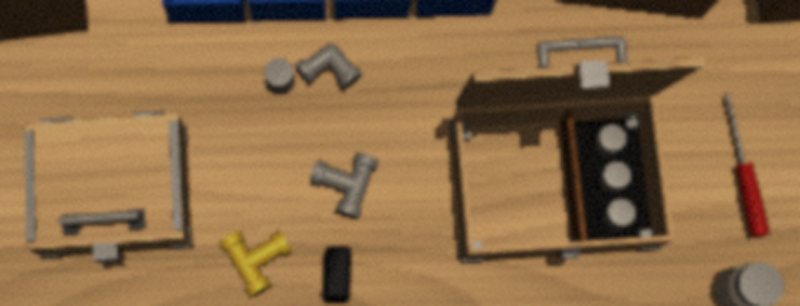

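The crop confirms the tee: its branch end is at crop (318,173) and its run goes from (368,160) to (350,208). It also shows the big lid upright, its handle behind it, and the small handle at (103,220). Next come precise fits.

```bash
python3 - <<'E'
from h import *
p=cv2.imread("pics/top0.png"); d=np.load("top0.npy"); W=pts("top",d)
hsv=cv2.cvtColor(p,cv2.COLOR_BGR2HSV); m0=np.zeros(d.shape,bool); m0[178:218,266:308]=1
print("sat tee",hsv[198,292],"wood",hsv[220,310])
m=(m0&(hsv[...,1]<75)).astype(np.uint8)
n,l,st,_=cv2.connectedComponentsWithStats(m); k=1+st[1:,4].argmax(); ys,xs=np.where(l==k)
Q=np.array([ray("top",u,v,20)[:2] for u,v in zip(xs,ys)])
(c,s,a)=cv2.minAreaRect(Q.astype(np.float32)); print("tee col",len(Q),np.round(c,1),np.round(s,1),round(a,1),"centroid",Q.mean(0).round(1))
q=W[m0&(W[...,2]>10)&(W[...,2]<60)][:,:2]
# run direction: angle for which T fits: run half-width band containing most, scan third-moment: use symmetric axis by PCA-free: minimise skew about axis
for nm,X in(("col",Q),("dep",q)):
    g=X.mean(0); best=None
    for t in np.radians(np.arange(50,110,0.5)):   # branch direction angle
        b=np.array([np.cos(t),np.sin(t)]); e=np.array([b[1],-b[0]])  # tee y, tee x
        y=(X-g)@b; x=(X-g)@e; J=np.percentile(y,98)-np.percentile(y,2)+np.percentile(x,98)-np.percentile(x,2)
        if best is None or J<best[0]: best=(J,t,x.min(),x.max(),y.min(),y.max(),(y*x).mean())
    t=best[1]; b=np.array([np.cos(t),np.sin(t)]); e=np.array([b[1],-b[0]])
    y=(X-g)@b;x=(X-g)@e
    mid=g+e*(np.percentile(x,1)+np.percentile(x,99))/2+b*(np.percentile(y,1)+np.percentile(y,99)-45)/2
    print(nm,np.degrees(t),np.round(best[2:],1),"mid",mid.round(1))
def line(m,al):  # robust line through points
    P=W[m][:,:2].astype(np.float32); 
    for _ in range(3):
        vx,vy,x0,y0=cv2.fitLine(P,cv2.DIST_HUBER,0,.01,.01).ravel(); r_=(P-[x0,y0])@np.array([-vy,vx]); P=P[abs(r_)<8]
    print(al,len(P),"pt",x0.round(1),y0.round(1),"ang",round(float(np.degrees(np.arctan2(vy,vx))),2))
Z=W[...,2];X=W[...,0];Y=W[...,1]
rb=(Z>74)&(Z<88)
line(rb&(X>450)&(X<600)&(Y<-415)&(Y>-450),"big -y wall"); line(rb&(X>450)&(X<600)&(Y>-195)&(Y<-155),"big +y wall")
line(rb&(X>415)&(X<455)&(Y<-195)&(Y>-410)&(abs(Y+304)>25),"big front")
L=W[(Z>130)&(Z<275)&(X>575)&(X<670)&(Y<-190)&(Y>-410)]
for _ in range(4):
    g=L.mean(0); n=np.linalg.svd(L-g,full_matrices=False)[2][2]; L=L[abs((L-g)@n)<6]
n*=np.sign(n[0]); print("lid plane n",n.round(3),"pt",g.round(1),"angle",np.arctan2(n[0],n[2]).round(3),"N",len(L))
H=W[(Z>200)&(X>640)&(Y<-200)&(Y>-400)]; print("handle pts",len(H),np.percentile(H,[5,50,95],0).round(1))
print("lid top z",np.percentile(Z[(Z>120)&(X>560)&(X<640)&(Y<-190)&(Y>-410)],99.5))
# small lid
ms=(Z>70)&(Z<95)&(Y>150)&(Y<420)&(X>430)&(X<640)
P=W[ms][:,:2]; 
for a in np.radians(np.arange(0,6,.5)):
    R2=np.array([[np.cos(a),np.sin(a)],[-np.sin(a),np.cos(a)]]); q=P@R2.T; lo,hi=np.percentile(q,[2,98],0); print(np.degrees(a).round(1),(hi-lo).round(1),(R2.T@((lo+hi)/2)).round(1))
A=W[ms&(abs(Y-288)<80)&(X>500)]; c=np.linalg.lstsq(np.c_[A[:,:2]-[533,288],np.ones(len(A))],A[:,2],rcond=None)[0]; print("small lid slope",c.round(3))
hd=(Z>100)&(Z<140)&(Y>220)&(Y<350)&(X>440)&(X<530); line(hd,"small handle"); print(W[hd].mean(0).round(1),np.percentile(W[hd],[3,50,97],0).round(1))
E
```

```text
sat tee [ 17  39 137] wood [ 16 131 165]
tee col 318 [544.8 -16.4] [75.2 84.6] 70.3 centroid [540.8 -25.5]
col 72.5 [-42.2  42.4 -29.   47.4   2.4] mid [536.7 -38. ]
dep 67.0 [-40.1  44.9 -31.4  48.5  -3.5] mid [536.2 -39.6]
big -y wall 129 pt 524.5 -429.7 ang 2.49
big +y wall 107 pt 523.9 -176.5 ang 2.47
big front 130 pt 439.5 -303.1 ang -87.51
lid plane n [0.998 0.043 0.054] pt [ 616.1 -297.9  185.5] angle 1.516 N 408
handle pts 163 [[ 641.3 -342.4  246.2]
 [ 645.8 -298.8  250.9]
 [ 652.6 -253.1  254.7]]
lid top z 293.0391117262958
0.0 [167.9 192.7] [536.9 287.5]
0.5 [167.2 193.5] [537.  287.4]
1.0 [166.4 192.9] [537.1 287.5]
1.5 [165.7 193. ] [537.5 287.5]
2.0 [165.1 193. ] [537.7 287.5]
2.5 [164.5 193. ] [537.9 287.6]
3.0 [164.3 192.8] [538.  287.4]
3.5 [164.9 192.7] [537.7 287.5]
4.0 [165.4 193.1] [537.5 287.6]
4.5 [166.2 193. ] [537.3 287.6]
5.0 [167. 193.] [537.3 287.6]
5.5 [167.5 192.8] [537.1 287.7]
small lid slope [-6.0000e-03 -2.0000e-03  8.0323e+01]
small handle 144 pt 483.3 283.8 ang -87.55
[483.8 284.  114.3] [[478.  237.5 105.3]
 [483.6 282.9 114.5]
 [491.  332.1 120.4]]
```

Tee mid is about (537,-38) with its branch at about 71°. The big box centre is (531,-303) with yaw 2.5° and the lid at about 1.48 rad. The small handle is at (483,284). The sizes match those given. I'll plan the first travel with a helper that prints move rows.

```bash
cat >> h.py <<'E'
def phi():
    q=r.get_state()["tcp_rot"]; M=R.from_quat(np.roll(q,-1)).as_matrix(); return np.degrees(np.arctan2(M[1,1],M[0,1]))
def plan(way,claw,p=None,f=None):
    """way: list of (grasp xyz, phi deg, N rows); tool kept pointing down"""
    s=r.get_state(); p=np.array(s["tcp_pos"],float) if p is None else np.array(p,float)+[0,0,164]; f=phi() if f is None else f
    M=R.from_quat(np.roll(s["tcp_rot"],-1)).as_matrix(); print("now",np.round(p-[0,0,164],1),round(f,2),"tilt",M[:,2].round(4))
    rows=[]
    for g,ft,N in way:
        T=np.array(g,float)+[0,0,164]
        for i in range(N):
            k=N-i; dp=(T-p)/k; df=np.radians(ft-f)/k; a=np.radians(f)
            w=round(-df/.08,2); v=np.round(np.array([-np.sin(a)*dp[0]+np.cos(a)*dp[1],np.cos(a)*dp[0]+np.sin(a)*dp[1],-dp[2]])/30,2)
            assert abs(w)<=1 and abs(v).max()<=1,(w,v)
            p=p+30*np.array([-np.sin(a)*v[0]+np.cos(a)*v[1],np.cos(a)*v[0]+np.sin(a)*v[1],-v[2]]); f-=np.degrees(w*.08)
            rows.append([0,0,w,*v.tolist(),claw])
    for i in range(0,len(rows),5): print("[["+",".join("["+",".join(f"{x:g}" for x in q)+"]" for q in rows[i:i+5])+"]]")
def st():
    s=r.get_state(); print("t",round(s["time"],2),"g",(np.array(s["tcp_pos"])-[0,0,164]).round(1),"phi",round(phi(),2),"F",np.round(s["ft_force"],1),"open",round(s["opening"],1),"grip",np.round(s["grasp_force"],1))
E
python3 -c "
from h import *
plan([((546.6,-9.2,240),-19,25),((546.6,-9.2,100),-19,5)],.3)"
```

```text
now [236.1 605.4 239.9] 68.7 tilt [-5.0e-04 -1.4e-03 -1.0e+00]
[[[0,0,0.77,-0.68,-0.61,-0,0.3],[0,0,0.77,-0.72,-0.57,-0,0.3],[0,0,0.76,-0.75,-0.52,-0,0.3],[0,0,0.77,-0.78,-0.48,-0,0.3],[0,0,0.76,-0.81,-0.43,-0,0.3]]]
[[[0,0,0.77,-0.84,-0.38,-0,0.3],[0,0,0.76,-0.86,-0.33,-0,0.3],[0,0,0.77,-0.88,-0.27,-0,0.3],[0,0,0.76,-0.89,-0.22,-0,0.3],[0,0,0.77,-0.9,-0.16,-0,0.3]]]
[[[0,0,0.76,-0.91,-0.11,-0,0.3],[0,0,0.77,-0.92,-0.05,-0,0.3],[0,0,0.76,-0.92,0,-0,0.3],[0,0,0.77,-0.92,0.06,-0,0.3],[0,0,0.76,-0.91,0.12,-0,0.3]]]
[[[0,0,0.77,-0.9,0.17,-0,0.3],[0,0,0.76,-0.89,0.23,-0,0.3],[0,0,0.77,-0.88,0.28,-0,0.3],[0,0,0.76,-0.86,0.33,-0,0.3],[0,0,0.77,-0.83,0.38,-0,0.3]]]
[[[0,0,0.76,-0.81,0.44,-0,0.3],[0,0,0.77,-0.78,0.48,-0,0.3],[0,0,0.76,-0.75,0.53,-0,0.3],[0,0,0.77,-0.71,0.58,-0,0.3],[0,0,0.76,-0.68,0.62,-0,0.3]]]
[[[0,0,0,-0,-0,0.93,0.3],[0,0,0,-0,-0,0.93,0.3],[0,0,0,-0,-0,0.93,0.3],[0,0,0,-0,-0,0.94,0.3],[0,0,0,-0,-0,0.93,0.3]]]
```

Call:
apply_moves:
  increments:
    - [[0, 0, 0.77, -0.68, -0.61, 0, 0.3], [0, 0, 0.77, -0.72, -0.57, 0, 0.3], [0, 0, 0.76, -0.75, -0.52, 0, 0.3], [0, 0, 0.77, -0.78, -0.48, 0, 0.3], [0, 0, 0.76, -0.81, -0.43, 0, 0.3]]

```text
time: 0.6
tcp_pos: [298.3, 481.8, 404.3]
tcp_rot: [-0.0, 0.334, 0.943, -0.0]
ft_force: [0.3, -0.5, -0.4]
opening: 58.8
grasp_force: 0.0
```

Call:
apply_moves:
  increments:
    - [[0, 0, 0.77, -0.84, -0.38, 0, 0.3], [0, 0, 0.76, -0.86, -0.33, 0, 0.3], [0, 0, 0.77, -0.88, -0.27, 0, 0.3], [0, 0, 0.76, -0.89, -0.22, 0, 0.3], [0, 0, 0.77, -0.9, -0.16, 0, 0.3]]

```text
time: 1.1
tcp_pos: [361.0, 358.2, 404.7]
tcp_rot: [-0.0, 0.475, 0.88, -0.0]
ft_force: [0.8, -0.1, -0.1]
opening: 56.6
grasp_force: 0.0
```

Call:
apply_moves:
  increments:
    - [[0, 0, 0.76, -0.91, -0.11, 0, 0.3], [0, 0, 0.77, -0.92, -0.05, 0, 0.3], [0, 0, 0.76, -0.92, 0, 0, 0.3], [0, 0, 0.77, -0.92, 0.06, 0, 0.3], [0, 0, 0.76, -0.91, 0.12, 0, 0.3]]

```text
time: 1.6
tcp_pos: [423.4, 234.7, 404.8]
tcp_rot: [0.0, 0.603, 0.797, 0.0]
ft_force: [0.4, -0.9, 0.8]
opening: 56.6
grasp_force: 0.0
```

Call:
apply_moves:
  increments:
    - [[0, 0, 0.77, -0.9, 0.17, 0, 0.3], [0, 0, 0.76, -0.89, 0.23, 0, 0.3], [0, 0, 0.77, -0.88, 0.28, 0, 0.3], [0, 0, 0.76, -0.86, 0.33, 0, 0.3], [0, 0, 0.77, -0.83, 0.38, 0, 0.3]]

```text
time: 2.1
tcp_pos: [485.3, 111.6, 404.8]
tcp_rot: [0.0, 0.718, 0.696, 0.0]
ft_force: [0.8, -0.2, -0.3]
opening: 56.6
grasp_force: 0.0
```

Call:
apply_moves:
  increments:
    - [[0, 0, 0.76, -0.81, 0.44, 0, 0.3], [0, 0, 0.77, -0.78, 0.48, 0, 0.3], [0, 0, 0.76, -0.75, 0.53, 0, 0.3], [0, 0, 0.77, -0.71, 0.58, 0, 0.3], [0, 0, 0.76, -0.68, 0.62, 0, 0.3]]

```text
time: 2.6
tcp_pos: [547.4, -11.3, 404.8]
tcp_rot: [0.0, 0.815, 0.579, -0.0]
ft_force: [-0.2, 0.0, -0.2]
opening: 56.7
grasp_force: 0.0
```

```bash
python3 -c "
from h import *
plan([((546.6,-9.2,70),-19,6),((546.6,-9.2,29),-19,4)],.3)"
```

```text
now [547.4 -11.3 240.8] -19.27 tilt [ 1.e-04 -4.e-04 -1.e+00]
[[[0,0,-0.01,0.01,-0.01,0.95,0.3],[0,0,-0.01,0.01,-0.01,0.95,0.3],[0,0,-0.01,0.01,-0.01,0.95,0.3],[0,0,-0.01,0.01,-0.01,0.95,0.3],[0,0,-0.01,0.01,-0,0.95,0.3]]]
[[[0,0,-0.01,0.01,-0.01,0.94,0.3],[0,0,0,-0,0,0.34,0.3],[0,0,0,-0,0,0.34,0.3],[0,0,0,-0,0,0.34,0.3],[0,0,0,-0,0,0.35,0.3]]]
```

Call:
apply_moves:
  increments:
    - [[0, 0, -0.01, 0.01, -0.01, 0.95, 0.3], [0, 0, -0.01, 0.01, -0.01, 0.95, 0.3], [0, 0, -0.01, 0.01, -0.01, 0.95, 0.3], [0, 0, -0.01, 0.01, -0.01, 0.95, 0.3], [0, 0, -0.01, 0.01, 0, 0.95, 0.3]]

```text
time: 3.1
tcp_pos: [546.3, -8.5, 261.2]
tcp_rot: [0.0, 0.814, 0.581, -0.0]
ft_force: [-0.4, 0.7, -0.9]
opening: 56.7
grasp_force: 0.0
```

Call:
apply_moves:
  increments:
    - [[0, 0, -0.01, 0.01, -0.01, 0.94, 0.3], [0, 0, 0, 0, 0, 0.34, 0.3], [0, 0, 0, 0, 0, 0.34, 0.3], [0, 0, 0, 0, 0, 0.34, 0.3], [0, 0, 0, 0, 0, 0.35, 0.3]]

```text
time: 3.6
tcp_pos: [546.5, -7.0, 193.2]
tcp_rot: [0.0, 0.813, 0.583, 0.001]
ft_force: [-0.0, 1.0, -0.0]
opening: 56.4
grasp_force: 0.0
```

```bash
python3 - <<'E'
from h import *
st()
p,d=cams.snapshot("side"); q,_=cams.snapshot("top")
a=cv2.resize(p[180:290,230:350],(400,366),interpolation=cv2.INTER_CUBIC); b=cv2.resize(q[150:260,230:350],(400,366),interpolation=cv2.INTER_CUBIC)
cv2.imwrite("pics/g1.png",np.hstack([a,b]))
E
```

```text
t 3.6 g [546.5  -7.   29.2] phi -18.73 F [-0.  1. -0.] open 56.4 grip 0.0
```

View pics/g1.png

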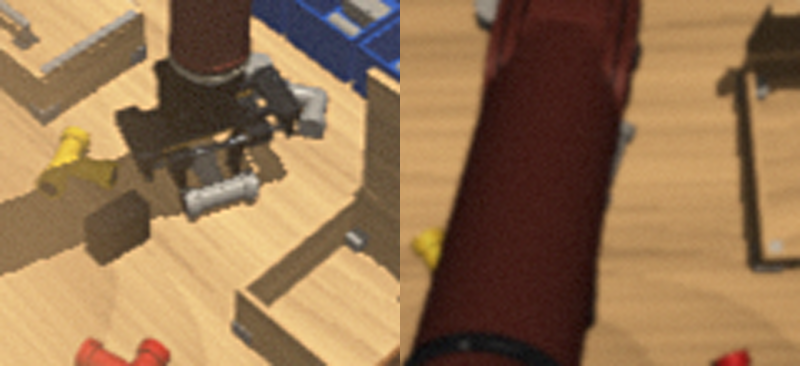

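The side view (left half) shows both fingers straddling the branch, with the run in front at about (220,195) and nothing touching. Now I close the gripper.

Call:
apply_moves:
  increments:
    - [[0, 0, 0, 0, 0, 0, -1], [0, 0, 0, 0, 0, 0, -1], [0, 0, 0, 0, 0, 0, -1], [0, 0, 0, 0, 0, 0, -1], [0, 0, 0, 0, 0, 0, -1]]
  force: 40

```text
time: 4.2
tcp_pos: [546.3, -6.8, 193.4]
tcp_rot: [0.0, 0.813, 0.583, 0.0]
ft_force: [0.7, 0.2, 1.0]
opening: 24.8
grasp_force: 40.1
```

Call:
apply_moves:
  increments:
    - [[0, 0, 0, 0, 0, -0.2, -1], [0, 0, 0, 0, 0, -0.6, -1], [0, 0, 0, 0, 0, -1, -1], [0, 0, 0, 0, 0, -1, -1], [0, 0, 0, 0, 0, -1, -1]]

```text
time: 4.7
tcp_pos: [545.5, -7.0, 308.1]
tcp_rot: [-0.0, 0.813, 0.583, -0.001]
ft_force: [-0.1, 0.6, -2.4]
opening: 24.7
grasp_force: 40.0
```

```bash
python3 -c "
from h import *
st()
plan([((546.6,-7,170),-25,2),((519,-250.3,170),-87.5,15)],-1)"
```

```text
t 4.7 g [545.5  -7.  144.1] phi -18.73 F [-0.1  0.6 -2.4] open 24.7 grip 40.0
now [545.5  -7.  144.1] -18.73 tilt [-1.e-03 -3.e-04 -1.e+00]
[[[0,0,0.68,0.01,0.02,-0.43,-1],[0,0,0.69,0,0.02,-0.43,-1],[0,0,0.91,-0.52,0.17,-0,-1],[0,0,0.91,-0.5,0.21,-0,-1],[0,0,0.91,-0.48,0.25,-0,-1]]]
[[[0,0,0.91,-0.47,0.28,-0,-1],[0,0,0.91,-0.44,0.31,-0,-1],[0,0,0.91,-0.42,0.35,-0,-1],[0,0,0.91,-0.39,0.37,-0,-1],[0,0,0.91,-0.37,0.4,-0,-1]]]
[[[0,0,0.91,-0.34,0.43,-0,-1],[0,0,0.91,-0.3,0.45,-0,-1],[0,0,0.91,-0.27,0.47,-0,-1],[0,0,0.91,-0.24,0.49,-0,-1],[0,0,0.9,-0.2,0.51,-0,-1]]]
[[[0,0,0.91,-0.16,0.52,-0,-1],[0,0,0.9,-0.12,0.53,-0,-1]]]
```

```bash
python3 -c "
from h import *
plan([((490,-100,165),-87.5,16),((519,-250.3,165),-87.5,8),((519,-250.3,165),-87.5,1)],-1)"
```

```text
now [545.5  -7.  144.1] -18.73 tilt [-1.e-03 -3.e-04 -1.e+00]
[[[0,0,0.94,-0.22,-0.05,-0.04,-1],[0,0,0.94,-0.22,-0.03,-0.04,-1],[0,0,0.94,-0.23,-0.01,-0.04,-1],[0,0,0.94,-0.23,0,-0.04,-1],[0,0,0.94,-0.22,0.02,-0.04,-1]]]
[[[0,0,0.94,-0.22,0.04,-0.05,-1],[0,0,0.94,-0.22,0.05,-0.04,-1],[0,0,0.94,-0.21,0.07,-0.05,-1],[0,0,0.94,-0.21,0.09,-0.04,-1],[0,0,0.93,-0.2,0.1,-0.05,-1]]]
[[[0,0,0.94,-0.19,0.12,-0.04,-1],[0,0,0.93,-0.19,0.13,-0.05,-1],[0,0,0.94,-0.17,0.14,-0.04,-1],[0,0,0.93,-0.16,0.16,-0.05,-1],[0,0,0.94,-0.16,0.17,-0.04,-1]]]
[[[0,0,0.93,-0.14,0.18,-0.05,-1],[0,0,0,0.09,0.63,0,-1],[0,0,0,0.09,0.63,0,-1],[0,0,0,0.09,0.63,0,-1],[0,0,0,0.1,0.63,0,-1]]]
[[[0,0,0,0.09,0.63,0,-1],[0,0,0,0.1,0.63,0,-1],[0,0,0,0.09,0.63,0,-1],[0,0,0,0.1,0.63,0,-1],[0,0,0,-0,0,0,-1]]]
```

Call:
apply_moves:
  increments:
    - [[0, 0, 0.94, -0.22, -0.05, -0.04, -1], [0, 0, 0.94, -0.22, -0.03, -0.04, -1], [0, 0, 0.94, -0.23, -0.01, -0.04, -1], [0, 0, 0.94, -0.23, 0, -0.04, -1], [0, 0, 0.94, -0.22, 0.02, -0.04, -1]]

```text
time: 5.2
tcp_pos: [528.0, -36.2, 313.0]
tcp_rot: [-0.0, 0.908, 0.419, -0.0]
ft_force: [0.3, 0.5, -4.1]
opening: 25.0
grasp_force: 40.0
```

Call:
apply_moves:
  increments:
    - [[0, 0, 0.94, -0.22, 0.04, -0.05, -1], [0, 0, 0.94, -0.22, 0.05, -0.04, -1], [0, 0, 0.94, -0.21, 0.07, -0.05, -1], [0, 0, 0.94, -0.21, 0.09, -0.04, -1], [0, 0, 0.93, -0.2, 0.1, -0.05, -1]]

```text
time: 5.7
tcp_pos: [510.9, -65.2, 319.9]
tcp_rot: [-0.0, 0.97, 0.242, -0.0]
ft_force: [0.7, -0.5, -1.9]
opening: 24.8
grasp_force: 40.0
```

Call:
apply_moves:
  increments:
    - [[0, 0, 0.94, -0.19, 0.12, -0.04, -1], [0, 0, 0.93, -0.19, 0.13, -0.05, -1], [0, 0, 0.94, -0.17, 0.14, -0.04, -1], [0, 0, 0.93, -0.16, 0.16, -0.05, -1], [0, 0, 0.94, -0.16, 0.17, -0.04, -1]]

```text
time: 6.2
tcp_pos: [493.5, -94.5, 326.5]
tcp_rot: [-0.0, 0.998, 0.058, -0.0]
ft_force: [0.0, -0.5, -3.7]
opening: 25.2
grasp_force: 40.0
```

Call:
apply_moves:
  increments:
    - [[0, 0, 0.93, -0.14, 0.18, -0.05, -1], [0, 0, 0, 0.09, 0.63, 0, -1], [0, 0, 0, 0.09, 0.63, 0, -1], [0, 0, 0, 0.09, 0.63, 0, -1], [0, 0, 0, 0.1, 0.63, 0, -1]]

```text
time: 6.7
tcp_pos: [504.6, -175.7, 328.0]
tcp_rot: [-0.0, 1.0, 0.022, -0.0]
ft_force: [-0.8, 0.4, -2.9]
opening: 25.3
grasp_force: 40.0
```

Call:
apply_moves:
  increments:
    - [[0, 0, 0, 0.09, 0.63, 0, -1], [0, 0, 0, 0.1, 0.63, 0, -1], [0, 0, 0, 0.09, 0.63, 0, -1], [0, 0, 0, 0.1, 0.63, 0, -1], [0, 0, 0, 0, 0, 0, -1]]

```text
time: 7.2
tcp_pos: [518.9, -252.5, 328.1]
tcp_rot: [0.001, 1.0, 0.02, -0.0]
ft_force: [-0.1, -0.6, -2.3]
opening: 24.8
grasp_force: 40.0
```

```bash
python3 - <<'E'
from h import *
st(); plan([((519,-250.3,60),-87.5,7),((519,-250.3,39),-87.5,3)],-1)
p,d=cams.snapshot("side")
cv2.imwrite("pics/p1.png",cv2.resize(p[150:330,270:450],(600,600),interpolation=cv2.INTER_CUBIC))
E
```

```text
t 7.2 g [ 518.9 -252.5  164.1] phi -87.66 F [-0.1 -0.6 -2.3] open 24.8 grip 40.0
now [ 518.9 -252.5  164.1] -87.66 tilt [-7.0e-04 -1.6e-03 -1.0e+00]
[[[0,0,-0,0,-0.01,0.5,-1],[0,0,-0.01,0,-0.01,0.5,-1],[0,0,-0,0,-0.01,0.49,-1],[0,0,-0.01,0,-0.01,0.5,-1],[0,0,-0,0,-0.01,0.49,-1]]]
[[[0,0,-0.01,0,-0.01,0.5,-1],[0,0,-0,0,-0.01,0.49,-1],[0,0,-0,0,-0,0.23,-1],[0,0,-0,0,-0,0.24,-1],[0,0,-0,0,-0,0.23,-1]]]
```

View pics/p1.png

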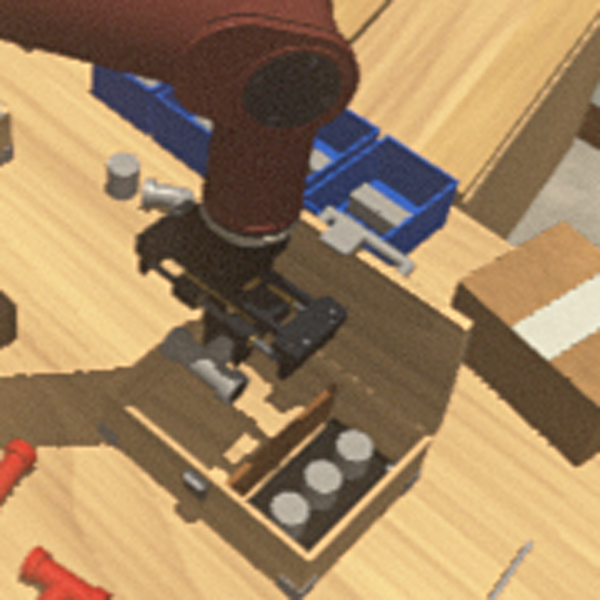

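The side view shows the tee level under the gripper (run at about (215,375)), above the empty bay and clear of the divider and lid. Next I descend.

Call:
apply_moves:
  increments:
    - [[0, 0, 0, 0, -0.02, 0.5, -1], [0, 0, 0, 0, -0.02, 0.5, -1], [0, 0, 0, 0, -0.02, 0.5, -1], [0, 0, 0, 0, -0.01, 0.5, -1], [0, 0, 0, 0, 0, 0.5, -1]]

```text
time: 7.75
tcp_pos: [519.4, -247.4, 251.3]
tcp_rot: [-0.0, 1.0, 0.022, -0.0]
ft_force: [0.7, 0.7, -2.5]
opening: 24.9
grasp_force: 40.0
```

Call:
apply_moves:
  increments:
    - [[0, 0, 0, 0, 0, 0.5, -1], [0, 0, 0, 0, 0, 0.48, -1], [0, 0, 0, 0, 0, 0.24, -1], [0, 0, 0, 0, 0, 0.24, -1], [0, 0, 0, 0, 0, 0.15, -1]]

```text
time: 8.25
tcp_pos: [519.6, -248.1, 204.2]
tcp_rot: [0.0, 1.0, 0.022, -0.0]
ft_force: [0.6, 0.4, -2.7]
opening: 25.0
grasp_force: 40.0
```

Call:
apply_moves:
  increments:
    - [[0, 0, 0, 0, 0, 0.03, -1], [0, 0, 0, 0, 0, 0.03, -1], [0, 0, 0, 0, 0, 0.03, -1], [0, 0, 0, 0, 0, 0, -1], [0, 0, 0, 0, 0, 0, -1]]

```text
time: 8.75
tcp_pos: [519.6, -248.0, 202.2]
tcp_rot: [0.0, 1.0, 0.022, 0.0]
ft_force: [0.8, -0.5, -2.5]
opening: 25.1
grasp_force: 40.0
```

```bash
python3 -c "
from h import *
st()"
```

```text
t 8.75 g [ 519.6 -248.    38.2] phi -87.46 F [ 0.8 -0.5 -2.5] open 25.1 grip 40.0
```

Call:
apply_moves:
  increments:
    - [[0, 0, 0, 0, 0, 0.03, -1], [0, 0, 0, 0, 0, 0.03, -1], [0, 0, 0, 0, 0, 0.02, -1], [0, 0, 0, 0, 0, 0, -1], [0, 0, 0, 0, 0, 0, -1]]

```text
time: 9.25
tcp_pos: [519.5, -247.9, 199.6]
tcp_rot: [-0.0, 1.0, 0.022, -0.0]
ft_force: [0.2, -0.1, -2.1]
opening: 24.8
grasp_force: 40.0
```

```bash
python3 -c "
from h import *
st()"
```

```text
t 9.25 g [ 519.5 -247.9   35.6] phi -87.47 F [ 0.2 -0.1 -2.1] open 24.8 grip 40.0
```

Call:
apply_moves:
  increments:
    - [[0, 0, 0, 0, 0, 0.02, -1], [0, 0, 0, 0, 0, 0.02, -1], [0, 0, 0, 0, 0, 0, -1], [0, 0, 0, 0, 0, 0, -1], [0, 0, 0, 0, 0, 0, -1]]

```text
time: 9.75
tcp_pos: [519.6, -248.1, 199.3]
tcp_rot: [-0.0, 1.0, 0.022, 0.0]
ft_force: [-4.3, 3.0, 11.3]
opening: 24.9
grasp_force: 40.0
```

```bash
python3 -c "
from h import *
st()"
```

```text
t 9.75 g [ 519.6 -248.1   35.3] phi -87.47 F [-4.3  3.  11.3] open 24.9 grip 40.0
```

Contact on the floor. I release and go up.

Call:
apply_moves:
  increments:
    - [[0, 0, 0, 0, 0, 0, 0], [0, 0, 0, 0, 0, 0, 0], [0, 0, 0, 0, 0, 0, 0], [0, 0, 0, 0, 0, -0.1, 0], [0, 0, 0, 0, 0, -0.4, 0]]

```text
time: 10.25
tcp_pos: [519.1, -247.7, 212.9]
tcp_rot: [-0.0, 1.0, 0.022, -0.001]
ft_force: [-0.5, 0.1, -0.1]
opening: 42.7
grasp_force: 0.0
```

Call:
apply_moves:
  increments:
    - [[0, 0, 0, 0, 0, -0.8, 0], [0, 0, 0, 0, 0, -0.8, 0], [0, 0, 0, 0, 0, -0.8, 0], [0, 0, 0, 0, 0, -0.8, 0], [0, 0, 0, 0, 0, -0.8, 0]]

```text
time: 10.75
tcp_pos: [519.3, -248.2, 335.3]
tcp_rot: [0.0, 1.0, 0.022, 0.0]
ft_force: [-0.2, 0.9, -0.1]
opening: 43.6
grasp_force: 0.0
```

```bash
python3 -c "
from h import *
st()
for b in [(519.6,-248.1)]: pass
plan([((519.6,-248,370),-87.5,8),((519.6,-195,370),-87.5,2)],-1)"
```

```text
t 10.75 g [ 519.3 -248.2  171.3] phi -87.5 F [-0.2  0.9 -0.1] open 43.6 grip 0.0
now [ 519.3 -248.2  171.3] -87.5 tilt [ 6.e-04 -2.e-04 -1.e+00]
[[[0,0,-0,0,-0,-0.83,-1],[0,0,-0,0,-0,-0.83,-1],[0,0,-0,0,-0,-0.83,-1],[0,0,-0,0,-0,-0.83,-1],[0,0,-0,0,-0,-0.83,-1]]]
[[[0,0,-0,0,-0,-0.82,-1],[0,0,-0,0.01,-0,-0.83,-1],[0,0,-0,0,-0.01,-0.82,-1],[0,0,-0,0.04,-0.88,-0,-1],[0,0,-0,0.04,-0.88,-0,-1]]]
```

Released cleanly. Now to close the lid from behind with closed fingers, beside the handle (y ≈ -205).

```bash
cat >> h.py <<'E'
def arc(ts,hx=626,s=150,y=-205,ph=-87.5):
    return [((hx-s*np.cos(t)+10*np.sin(t)+10,y,80+s*np.sin(t)+10*np.cos(t)+18),ph,1) for t in ts]
E
python3 -c "
from h import *
plan([((519.6,-240,330),-87.5,8),((670,-205,330),-87.5,7),((655,-205,246),-87.5,5)]+arc(np.linspace(1.5,.1,20)),-1)"
```

```text
now [ 519.3 -248.2  171.3] -87.5 tilt [ 6.e-04 -2.e-04 -1.e+00]
[[[0,0,-0,0,-0.03,-0.66,-1],[0,0,-0,0,-0.03,-0.66,-1],[0,0,-0,0,-0.04,-0.66,-1],[0,0,-0,0,-0.03,-0.66,-1],[0,0,-0,0.01,-0.04,-0.66,-1]]]
[[[0,0,-0,0,-0.03,-0.66,-1],[0,0,-0,0.01,-0.04,-0.67,-1],[0,0,-0,0,-0.03,-0.66,-1],[0,0,-0,0.72,-0.14,-0,-1],[0,0,-0,0.72,-0.13,-0,-1]]]
[[[0,0,-0,0.72,-0.14,-0,-1],[0,0,-0,0.73,-0.13,-0,-1],[0,0,-0,0.72,-0.14,-0,-1],[0,0,-0,0.73,-0.13,-0,-1],[0,0,-0,0.72,-0.14,-0,-1]]]
[[[0,0,-0,-0.1,-0,0.56,-1],[0,0,-0,-0.1,-0.01,0.56,-1],[0,0,-0,-0.1,-0,0.56,-1],[0,0,-0,-0.1,-0.01,0.56,-1],[0,0,-0,-0.1,-0,0.56,-1]]]
[[[0,0,-0,-0.65,-0.03,-0.08,-1],[0,0,-0,-0.37,-0.02,0.02,-1],[0,0,-0,-0.37,-0.01,0.04,-1],[0,0,-0,-0.36,-0.02,0.07,-1],[0,0,-0,-0.35,-0.01,0.09,-1]]]
[[[0,0,-0,-0.35,-0.02,0.13,-1],[0,0,-0,-0.34,-0.01,0.14,-1],[0,0,-0,-0.33,-0.02,0.17,-1],[0,0,-0,-0.31,-0.01,0.2,-1],[0,0,-0,-0.3,-0.01,0.22,-1]]]
[[[0,0,-0,-0.28,-0.02,0.24,-1],[0,0,-0,-0.26,-0.01,0.26,-1],[0,0,-0,-0.25,-0.01,0.27,-1],[0,0,-0,-0.22,-0.01,0.3,-1],[0,0,-0,-0.2,-0.01,0.31,-1]]]
[[[0,0,-0,-0.17,-0.01,0.32,-1],[0,0,-0,-0.16,-0,0.34,-1],[0,0,-0,-0.12,-0.01,0.35,-1],[0,0,-0,-0.1,-0,0.35,-1],[0,0,-0,-0.08,-0,0.36,-1]]]
```

Call:
apply_moves:
  increments:
    - [[0, 0, 0, 0, -0.03, -0.66, -1], [0, 0, 0, 0, -0.03, -0.66, -1], [0, 0, 0, 0, -0.04, -0.66, -1], [0, 0, 0, 0, -0.03, -0.66, -1], [0, 0, 0, 0.01, -0.04, -0.66, -1]]
  force: 20

```text
time: 11.25
tcp_pos: [519.1, -243.2, 434.1]
tcp_rot: [0.0, 1.0, 0.022, 0.0]
ft_force: [0.2, 0.1, 0.1]
opening: 11.7
grasp_force: 0.0
```

Call:
apply_moves:
  increments:
    - [[0, 0, 0, 0, -0.03, -0.66, -1], [0, 0, 0, 0.01, -0.04, -0.67, -1], [0, 0, 0, 0, -0.03, -0.66, -1], [0, 0, 0, 0.72, -0.14, 0, -1], [0, 0, 0, 0.72, -0.13, 0, -1]]

```text
time: 11.75
tcp_pos: [562.5, -230.2, 494.2]
tcp_rot: [-0.0, 1.0, 0.022, 0.001]
ft_force: [0.2, 0.0, 0.4]
opening: 0.3
grasp_force: 0.0
```

Call:
apply_moves:
  increments:
    - [[0, 0, 0, 0.72, -0.14, 0, -1], [0, 0, 0, 0.73, -0.13, 0, -1], [0, 0, 0, 0.72, -0.14, 0, -1], [0, 0, 0, 0.73, -0.13, 0, -1], [0, 0, 0, 0.72, -0.14, 0, -1]]

```text
time: 12.25
tcp_pos: [670.7, -204.5, 493.0]
tcp_rot: [0.0, 1.0, 0.022, 0.0]
ft_force: [-0.8, -0.4, 0.1]
opening: 0.6
grasp_force: 0.0
```

```bash
python3 - <<'E'
from h import *
st(); plan([((656,-205,246),-87.5,5)]+arc(np.linspace(1.5,.1,20)),-1)
p,d=cams.snapshot("side"); q,_=cams.snapshot("top")
a=cv2.resize(p[150:330,270:450],(400,400)); b=cv2.resize(q[90:270,290:470],(400,400))
cv2.imwrite("pics/c1.png",np.hstack([a,b]))
E
```

```text
t 12.25 g [ 670.7 -204.5  329. ] phi -87.49 F [-0.8 -0.4  0.1] open 0.6 grip 0.0
now [ 670.7 -204.5  329. ] -87.49 tilt [ 3.e-04 -6.e-04 -1.e+00]
[[[0,0,0,-0.1,-0,0.55,-1],[0,0,0,-0.1,-0,0.55,-1],[0,0,0,-0.1,-0,0.56,-1],[0,0,0,-0.1,-0,0.55,-1],[0,0,0,-0.09,-0,0.56,-1]]]
[[[0,0,0,-0.69,-0.03,-0.08,-1],[0,0,0,-0.37,-0.02,0.01,-1],[0,0,0,-0.36,-0.02,0.05,-1],[0,0,0,-0.36,-0.01,0.06,-1],[0,0,0,-0.36,-0.02,0.1,-1]]]
[[[0,0,0,-0.35,-0.01,0.12,-1],[0,0,0,-0.34,-0.02,0.15,-1],[0,0,0,-0.32,-0.01,0.17,-1],[0,0,0,-0.32,-0.02,0.2,-1],[0,0,0,-0.3,-0.01,0.21,-1]]]
[[[0,0,0,-0.28,-0.01,0.24,-1],[0,0,0,-0.26,-0.01,0.26,-1],[0,0,0,-0.24,-0.01,0.28,-1],[0,0,0,-0.22,-0.01,0.29,-1],[0,0,0,-0.2,-0.01,0.31,-1]]]
[[[0,0,0,-0.18,-0.01,0.33,-1],[0,0,0,-0.15,-0.01,0.34,-1],[0,0,0,-0.13,-0,0.34,-1],[0,0,0,-0.1,-0.01,0.36,-1],[0,0,0,-0.07,0,0.36,-1]]]
```

View pics/c1.png

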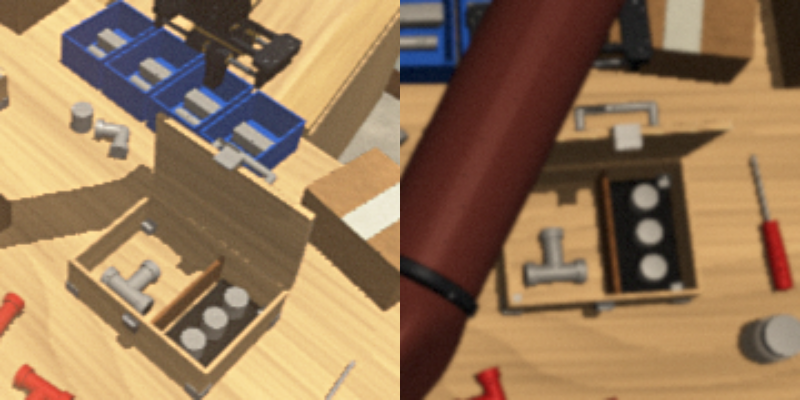

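The views show the tee flat in the bay (right half, about (553,262)) and the gripper behind the lid, clear of the handle and the bins. Now I swing the lid down.

Call:
apply_moves:
  increments:
    - [[0, 0, 0, -0.1, 0, 0.55, -1], [0, 0, 0, -0.1, 0, 0.55, -1], [0, 0, 0, -0.1, 0, 0.56, -1], [0, 0, 0, -0.1, 0, 0.55, -1], [0, 0, 0, -0.09, 0, 0.56, -1]]

```text
time: 12.85
tcp_pos: [654.4, -205.9, 409.4]
tcp_rot: [0.0, 1.0, 0.022, 0.0]
ft_force: [0.6, 0.2, -1.0]
opening: 0.7
grasp_force: 0.0
```

Call:
apply_moves:
  increments:
    - [[0, 0, 0, -0.69, -0.03, -0.08, -1], [0, 0, 0, -0.37, -0.02, 0.01, -1], [0, 0, 0, -0.36, -0.02, 0.05, -1], [0, 0, 0, -0.36, -0.01, 0.06, -1], [0, 0, 0, -0.36, -0.02, 0.1, -1]]

```text
time: 13.35
tcp_pos: [590.4, -205.8, 405.9]
tcp_rot: [0.0, 1.0, 0.022, 0.001]
ft_force: [1.1, -1.1, 1.8]
opening: 0.5
grasp_force: 0.9
```

```bash
python3 -c "
from h import *
st()"
```

```text
t 13.35 g [ 590.4 -205.8  241.9] phi -87.5 F [ 1.1 -1.1  1.8] open 0.5 grip 0.9
```

Call:
apply_moves:
  increments:
    - [[0, 0, 0, -0.35, -0.01, 0.12, -1], [0, 0, 0, -0.34, -0.02, 0.15, -1], [0, 0, 0, -0.32, -0.01, 0.17, -1], [0, 0, 0, -0.32, -0.02, 0.2, -1], [0, 0, 0, -0.3, -0.01, 0.21, -1]]

```text
time: 13.85
tcp_pos: [541.4, -205.5, 379.3]
tcp_rot: [-0.0, 1.0, 0.022, 0.0]
ft_force: [0.8, -1.3, 1.2]
opening: 0.5
grasp_force: 0.5
```

Call:
apply_moves:
  increments:
    - [[0, 0, 0, -0.28, -0.01, 0.24, -1], [0, 0, 0, -0.26, -0.01, 0.26, -1], [0, 0, 0, -0.24, -0.01, 0.28, -1], [0, 0, 0, -0.22, -0.01, 0.29, -1], [0, 0, 0, -0.2, -0.01, 0.31, -1]]

```text
time: 14.35
tcp_pos: [505.7, -205.3, 337.1]
tcp_rot: [-0.0, 1.0, 0.022, -0.0]
ft_force: [0.3, -0.4, 0.2]
opening: 0.2
grasp_force: 0.3
```

Call:
apply_moves:
  increments:
    - [[0, 0, 0, -0.18, -0.01, 0.33, -1], [0, 0, 0, -0.15, -0.01, 0.34, -1], [0, 0, 0, -0.13, 0, 0.34, -1], [0, 0, 0, -0.1, -0.01, 0.34, -1], [0, 0, 0, -0.07, 0, 0.2, -1]]

```text
time: 14.85
tcp_pos: [486.9, -205.1, 290.2]
tcp_rot: [-0.0, 1.0, 0.022, -0.001]
ft_force: [-0.1, 0.2, 0.7]
opening: 0.4
grasp_force: 0.2
```

```bash
python3 -c "
from h import *
st()"
```

```text
t 14.85 g [ 486.9 -205.1  126.2] phi -87.47 F [-0.1  0.2  0.7] open 0.4 grip 0.2
```

Call:
apply_moves:
  increments:
    - [[0, 0, 0, -0.1, 0, 0.1, -1], [0, 0, 0, -0.1, 0, 0.1, -1], [0, 0, 0, -0.1, 0, 0.1, -1], [0, 0, 0, 0, 0, 0.08, -1], [0, 0, 0, 0, 0, 0.04, -1]]

```text
time: 15.35
tcp_pos: [478.2, -205.8, 278.9]
tcp_rot: [-0.0, 1.0, 0.022, -0.0]
ft_force: [-5.0, 1.5, 12.4]
opening: 0.9
grasp_force: 6.4
```

Call:
apply_moves:
  increments:
    - [[0, 0, 0, 0, 0, 0.03, -1], [0, 0, 0, 0, 0, 0.03, -1], [0, 0, 0, 0, 0, 0.03, -1], [0, 0, 0, 0, 0, 0.02, -1], [0, 0, 0, 0, 0, 0, -1]]

```text
time: 15.85
tcp_pos: [478.0, -205.8, 275.8]
tcp_rot: [-0.0, 1.0, 0.022, -0.0]
ft_force: [-4.5, 0.5, 6.2]
opening: 0.8
grasp_force: 3.5
```

```bash
python3 -c "
from h import *
st()"
```

```text
t 15.85 g [ 478.  -205.8  111.8] phi -87.48 F [-4.5  0.5  6.2] open 0.8 grip 3.5
```

Call:
apply_moves:
  increments:
    - [[0, 0, 0, 0, 0, 0.03, -1], [0, 0, 0, 0, 0, 0.03, -1], [0, 0, 0, 0, 0, 0.02, -1], [0, 0, 0, 0, 0, 0, -1], [0, 0, 0, 0, 0, 0, -1]]

```text
time: 16.35
tcp_pos: [478.4, -205.5, 273.0]
tcp_rot: [0.0, 1.0, 0.022, 0.0]
ft_force: [-0.0, 0.6, 0.1]
opening: 0.6
grasp_force: 0.0
```

Call:
apply_moves:
  increments:
    - [[0, 0, 0, 0, 0, 0.02, -1], [0, 0, 0, 0, 0, 0.01, -1], [0, 0, 0, 0, 0, 0.01, -1], [0, 0, 0, 0, 0, 0, -1], [0, 0, 0, 0, 0, 0, -1]]

```text
time: 16.85
tcp_pos: [478.5, -205.7, 272.5]
tcp_rot: [-0.0, 1.0, 0.022, 0.0]
ft_force: [-3.2, 1.1, 9.8]
opening: 0.8
grasp_force: 5.0
```

```bash
python3 -c "
from h import *
st()"
```

```text
t 16.85 g [ 478.5 -205.7  108.5] phi -87.47 F [-3.2  1.1  9.8] open 0.8 grip 5.0
```

Call:
apply_moves:
  increments:
    - [[0, 0, 0, 0, 0, 0.02, -1], [0, 0, 0, 0, 0, 0.01, -1], [0, 0, 0, 0, 0, 0, -1], [0, 0, 0, 0, 0, -0.1, -1], [0, 0, 0, 0, 0, -0.6, -1]]

```text
time: 17.35
tcp_pos: [477.8, -205.2, 290.9]
tcp_rot: [-0.0, 1.0, 0.022, -0.001]
ft_force: [0.1, -0.6, -0.2]
opening: 0.1
grasp_force: 0.0
```

Call:
apply_moves:
  increments:
    - [[0, 0, -1, 0, 0, -0.6, 0], [0, 0, -1, 0, 0, -0.6, 0], [0, 0, -1, 0, 0, -0.6, 0], [0, 0, -1, 0, 0, -0.6, 0], [0, 0, -1, 0, 0, -0.3, 0]]

```text
time: 17.85
tcp_pos: [478.5, -205.9, 374.4]
tcp_rot: [0.0, 0.975, 0.222, 0.001]
ft_force: [0.6, -0.4, 1.1]
opening: 32.5
grasp_force: 0.0
```

Call:
apply_moves:
  increments:
    - [[0, 0, -1, 0, 0, 0, 0], [0, 0, -1, 0, 0, 0, 0], [0, 0, -1, 0, 0, 0, 0], [0, 0, -1, 0, 0, 0, 0], [0, 0, -1, 0, 0, 0, 0]]

```text
time: 18.35
tcp_pos: [478.3, -205.6, 372.9]
tcp_rot: [0.0, 0.912, 0.411, 0.0]
ft_force: [-0.6, -0.6, 0.7]
opening: 43.2
grasp_force: 0.0
```

```bash
python3 - <<'E'
from h import *
st()
p,d=cams.snapshot("side"); q,e=cams.snapshot("top")
a=cv2.resize(p[150:330,270:450],(400,400)); b=cv2.resize(q[110:290,290:470],(400,400))
cv2.imwrite("pics/l1.png",np.hstack([a,b]))
for n,D in(("top",e),("side",d)):
    W=pts(n,D);Z=W[...,2];X=W[...,0];Y=W[...,1]
    h=(Z>105)&(Z<135)&(X>445)&(X<485)&(Y>-365)&(Y<-245); A=W[h]; 
    if len(A)>10: print(n,h.sum(),A.mean(0).round(1),np.percentile(A,[5,50,95],0).round(1))
    l=(Z>70)&(Z<105)&(X>490)&(X<610)&(Y>-415)&(Y<-250); A=W[l]
    if len(A)>50: print(n,"lid",l.sum(),np.linalg.lstsq(np.c_[A[:,:2]-[531,-303],np.ones(len(A))],A[:,2],rcond=None)[0].round(3))
E
```

```text
t 18.35 g [ 478.3 -205.6  208.9] phi -41.44 F [-0.6 -0.6  0.7] open 43.2 grip 0.0
top 38 [ 465.7 -343.1  124.5] [[ 461.5 -353.6  112.4]
 [ 465.3 -343.8  125.5]
 [ 471.4 -331.5  131.3]]
top lid 473 [-2.0000e-03  1.0000e-03  9.1181e+01]
side 136 [ 462.  -306.2  122.3] [[ 456.7 -351.8  111.4]
 [ 461.5 -306.3  123.5]
 [ 468.  -259.2  127.7]]
side lid 1607 [2.0000e-03 2.0000e-03 8.9697e+01]
```

View pics/l1.png

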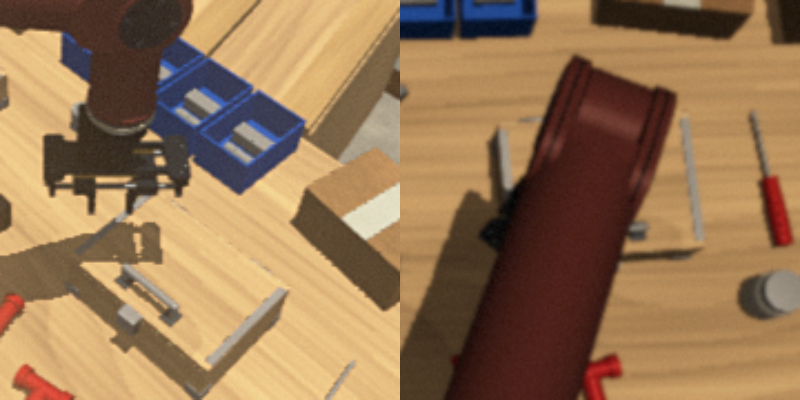

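The side view (left half) shows the lid lying flush with the handle at about (150,290). Depth puts the bar at (464,-306), as predicted. I go and grip it.

```bash
python3 -c "
from h import *
plan([((464,-306,200),2.5,11),((464,-306,150),2.5,4),((464,-306,121),2.5,5)],0)"
```

```text
now [ 478.3 -205.6  208.9] -41.56 tilt [-1.e-04  0.e+00 -1.e+00]
[[[0,0,-0.87,-0.26,0.17,0.03,0],[0,0,-0.87,-0.27,0.15,0.03,0],[0,0,-0.87,-0.28,0.13,0.03,0],[0,0,-0.88,-0.28,0.11,0.03,0],[0,0,-0.87,-0.29,0.09,0.03,0]]]
[[[0,0,-0.88,-0.3,0.07,0.02,0],[0,0,-0.87,-0.3,0.05,0.03,0],[0,0,-0.88,-0.31,0.03,0.02,0],[0,0,-0.87,-0.31,0.01,0.03,0],[0,0,-0.88,-0.31,-0.01,0.02,0]]]
[[[0,0,-0.87,-0.3,-0.03,0.03,0],[0,0,-0,-0,-0,0.42,0],[0,0,-0,-0,-0,0.41,0],[0,0,-0,-0,-0,0.42,0],[0,0,-0,-0,-0,0.41,0]]]
[[[0,0,-0,-0,-0,0.19,0],[0,0,-0,-0,-0,0.19,0],[0,0,-0,-0,-0,0.2,0],[0,0,-0,-0,-0,0.19,0],[0,0,-0,-0,-0,0.2,0]]]
```

Call:
apply_moves:
  increments:
    - [[0, 0, -0.87, -0.26, 0.17, 0.03, 0], [0, 0, -0.87, -0.27, 0.15, 0.03, 0], [0, 0, -0.87, -0.28, 0.13, 0.03, 0], [0, 0, -0.88, -0.28, 0.11, 0.03, 0], [0, 0, -0.87, -0.29, 0.09, 0.03, 0]]

```text
time: 18.95
tcp_pos: [471.5, -251.4, 368.4]
tcp_rot: [0.0, 0.827, 0.562, -0.0]
ft_force: [0.2, -0.2, -0.1]
opening: 43.4
grasp_force: 0.0
```

Call:
apply_moves:
  increments:
    - [[0, 0, -0.88, -0.3, 0.07, 0.02, 0], [0, 0, -0.87, -0.3, 0.05, 0.03, 0], [0, 0, -0.88, -0.31, 0.03, 0.02, 0], [0, 0, -0.87, -0.31, 0.01, 0.03, 0], [0, 0, -0.88, -0.31, -0.01, 0.02, 0]]

```text
time: 19.45
tcp_pos: [465.0, -297.3, 364.7]
tcp_rot: [-0.0, 0.717, 0.697, -0.0]
ft_force: [0.1, 0.1, 0.7]
opening: 43.7
grasp_force: 0.0
```

Call:
apply_moves:
  increments:
    - [[0, 0, -0.87, -0.3, -0.03, 0.03, 0], [0, 0, 0, 0, 0, 0.42, 0], [0, 0, 0, 0, 0, 0.41, 0], [0, 0, 0, 0, 0, 0.42, 0], [0, 0, 0, 0, 0, 0, 0]]

```text
time: 19.95
tcp_pos: [463.6, -304.9, 324.0]
tcp_rot: [-0.002, 0.692, 0.722, -0.001]
ft_force: [0.4, 0.3, 1.0]
opening: 43.6
grasp_force: 0.0
```

```bash
python3 -c "
from h import *
st()
plan([((464,-306,121),2.5,5)],0)"
```

```text
t 19.95 g [ 463.6 -304.9  160. ] phi 2.38 F [0.4 0.3 1. ] open 43.6 grip 0.0
now [ 463.6 -304.9  160. ] 2.38 tilt [-0.0034  0.0013 -1.    ]
[[[0,0,-0.01,-0.01,0,0.26,0],[0,0,-0,-0.01,0,0.26,0],[0,0,-0.01,-0.01,0,0.26,0],[0,0,-0,-0,0.01,0.26,0],[0,0,-0.01,-0.01,0,0.26,0]]]
```

Call:
apply_moves:
  increments:
    - [[0, 0, 0, 0, 0, 0.26, 0], [0, 0, 0, 0, 0, 0.26, 0], [0, 0, 0, 0, 0, 0.26, 0], [0, 0, 0, 0, 0, 0.26, 0], [0, 0, 0, 0, 0, 0.24, 0]]

```text
time: 20.45
tcp_pos: [463.9, -305.9, 287.3]
tcp_rot: [-0.0, 0.692, 0.722, -0.0]
ft_force: [0.0, -0.6, 0.3]
opening: 43.3
grasp_force: 0.0
```

Call:
apply_moves:
  increments:
    - [[0, 0, 0, 0, 0, 0, -1], [0, 0, 0, 0, 0, 0, -1], [0, 0, 0, 0, 0, 0, -1], [0, 0, 0, 0, 0, 0, -1], [0, 0, 0, 0, 0, 0, -1]]
  force: 30

```text
time: 20.95
tcp_pos: [465.0, -305.9, 288.7]
tcp_rot: [0.001, 0.692, 0.722, 0.001]
ft_force: [15.0, 0.3, -5.1]
opening: 11.6
grasp_force: 10.6
```

```bash
python3 -c "
from h import *
st()"
```

```text
t 20.95 g [ 465.  -305.9  124.7] phi 2.44 F [15.   0.3 -5.1] open 11.6 grip 10.6
```

Call:
apply_moves:
  increments:
    - [[0, 0, 0, 0, 0.02, 0, -1], [0, 0, 0, 0, 0.02, 0, -1], [0, 0, 0, 0, 0, 0, -1], [0, 0, 0, 0, 0, 0, -1], [0, 0, 0, 0, 0, 0, -1]]

```text
time: 21.45
tcp_pos: [465.5, -305.9, 288.4]
tcp_rot: [0.0, 0.692, 0.722, 0.0]
ft_force: [4.2, 0.2, 1.3]
opening: 11.2
grasp_force: 30.0
```

```bash
python3 -c "
from h import *
st(); print(r.get_state()['torque'])"
```

```text
t 21.45 g [ 465.5 -305.9  124.4] phi 2.43 F [4.2 0.2 1.3] open 11.2 grip 30.0
[-0.16506424 -1.00005374 -0.01533093]
```

Call:
apply_moves:
  increments:
    - [[0, 0, 0, 0, 0.01, -0.03, -1], [0, 0, 0, 0, 0, -0.03, -1], [0, 0, 0, 0, 0, -0.03, -1], [0, 0, 0, 0, 0, 0, -1], [0, 0, 0, 0, 0, 0, -1]]

```text
time: 21.95
tcp_pos: [465.6, -305.8, 290.5]
tcp_rot: [0.0, 0.692, 0.722, -0.0]
ft_force: [6.1, -1.3, -5.1]
opening: 10.9
grasp_force: 30.0
```

```bash
python3 -c "
from h import *
st()"
```

```text
t 21.95 g [ 465.6 -305.8  126.5] phi 2.42 F [ 6.1 -1.3 -5.1] open 10.9 grip 30.0
```

Call:
apply_moves:
  increments:
    - [[0, 0, 0, 0, 0, -0.03, -1], [0, 0, 0, 0, 0, -0.03, -1], [0, 0, 0, 0, 0, -0.03, -1], [0, 0, 0, 0, 0, 0, -1], [0, 0, 0, 0, 0, 0, -1]]

```text
time: 22.45
tcp_pos: [465.6, -305.8, 293.1]
tcp_rot: [0.0, 0.692, 0.722, -0.0]
ft_force: [7.3, -2.4, -6.0]
opening: 10.8
grasp_force: 30.0
```

```bash
python3 - <<'E'
from h import *
st()
p,d=cams.snapshot("side"); W=pts("side",d);Z=W[...,2];X=W[...,0];Y=W[...,1]
l=(Z>70)&(Z<110)&(X>490)&(X<610)&(Y>-415)&(Y<-195); A=W[l]; print(l.sum(),np.linalg.lstsq(np.c_[A[:,:2]-[531,-303],np.ones(len(A))],A[:,2],rcond=None)[0].round(3))
E
```

```text
t 22.45 g [ 465.6 -305.8  129.1] phi 2.42 F [ 7.3 -2.4 -6. ] open 10.8 grip 30.0
1166 [ 3.0000e-03 -0.0000e+00  8.9652e+01]
```

The lid holds: it is drawn about 4.7 mm at 6 N and still level. A touch more, then I ease it back in, release and rise.

Call:
apply_moves:
  increments:
    - [[0, 0, 0, 0, 0, -0.02, -1], [0, 0, 0, 0, 0, 0, -1], [0, 0, 0, 0, 0, 0, -1], [0, 0, 0, 0, 0, 0, -1], [0, 0, 0, 0, 0, 0.03, -1]]

```text
time: 23.0
tcp_pos: [465.6, -305.9, 292.8]
tcp_rot: [0.0, 0.692, 0.722, -0.0]
ft_force: [6.6, -3.1, -6.7]
opening: 10.5
grasp_force: 30.0
```

Call:
apply_moves:
  increments:
    - [[0, 0, 0, 0, 0, 0.04, -1], [0, 0, 0, 0, 0, 0.04, -1], [0, 0, 0, 0, 0, 0.04, -1], [0, 0, 0, 0, 0, 0.03, -1], [0, 0, 0, 0, 0, 0, -1]]

```text
time: 23.5
tcp_pos: [465.6, -305.9, 288.5]
tcp_rot: [0.0, 0.692, 0.722, -0.0]
ft_force: [6.2, -1.6, -3.7]
opening: 10.9
grasp_force: 30.0
```

```bash
python3 -c "
from h import *
st()"
```

```text
t 23.5 g [ 465.6 -305.9  124.5] phi 2.42 F [ 6.2 -1.6 -3.7] open 10.9 grip 30.0
```

Call:
apply_moves:
  increments:
    - [[0, 0, 0, 0, 0, 0.02, 0], [0, 0, 0, 0, 0, 0, 0], [0, 0, 0, 0, 0, 0, 0], [0, 0, 0, 0, 0, -0.2, 0], [0, 0, 0, 0, 0, -0.6, 0]]

```text
time: 24.0
tcp_pos: [464.8, -305.5, 311.3]
tcp_rot: [-0.001, 0.692, 0.722, -0.001]
ft_force: [-0.7, -1.3, 0.8]
opening: 40.2
grasp_force: 0.0
```

Call:
apply_moves:
  increments:
    - [[0, 0, 0, 0, 0, -0.6, 0], [0, 0, 0, 0, 0, -0.6, 0], [0, 0, 0, 0, 0, -0.6, 0], [0, 0, 0, 0, 0, -0.3, 0], [0, 0, 0, 0, 0, 0, 0]]

```text
time: 24.5
tcp_pos: [465.5, -306.2, 376.3]
tcp_rot: [0.001, 0.692, 0.722, 0.001]
ft_force: [0.3, 0.1, -0.8]
opening: 43.3
grasp_force: 0.0
```

```bash
python3 -c "
from h import *
st()
plan([((484.5,284.5,200),2.7,22),((484.5,284.5,165),2.7,3)],0)"
```

```text
t 24.5 g [ 465.5 -306.2  212.3] phi 2.41 F [ 0.3  0.1 -0.8] open 43.3 grip 0.0
now [ 465.5 -306.2  212.3] 2.41 tilt [ 1.9e-03 -4.0e-04 -1.0e+00]
[[[0,0,-0,0.89,0.07,0.02,0],[0,0,-0,0.89,0.07,0.02,0],[0,0,-0,0.89,0.07,0.02,0],[0,0,-0,0.89,0.07,0.02,0],[0,0,-0,0.89,0.07,0.02,0]]]
[[[0,0,-0,0.89,0.07,0.02,0],[0,0,-0,0.89,0.07,0.02,0],[0,0,-0,0.89,0.06,0.02,0],[0,0,-0,0.89,0.07,0.02,0],[0,0,-0,0.9,0.06,0.02,0]]]
[[[0,0,-0.01,0.89,0.07,0.02,0],[0,0,-0,0.9,0.07,0.02,0],[0,0,-0.01,0.89,0.06,0.02,0],[0,0,-0,0.89,0.07,0.02,0],[0,0,-0.01,0.9,0.07,0.02,0]]]
[[[0,0,-0,0.89,0.07,0.02,0],[0,0,-0.01,0.9,0.06,0.01,0],[0,0,-0,0.89,0.07,0.02,0],[0,0,-0.01,0.9,0.07,0.01,0],[0,0,-0,0.89,0.07,0.02,0]]]
[[[0,0,-0.01,0.9,0.06,0.01,0],[0,0,-0,0.89,0.07,0.02,0],[0,0,-0,0,-0,0.39,0],[0,0,-0,0,-0,0.39,0],[0,0,-0,0,-0,0.39,0]]]
```

Call:
apply_moves:
  increments:
    - [[0, 0, 0, 0.89, 0.07, 0.02, 0], [0, 0, 0, 0.89, 0.07, 0.02, 0], [0, 0, 0, 0.89, 0.07, 0.02, 0], [0, 0, 0, 0.89, 0.07, 0.02, 0], [0, 0, 0, 0.89, 0.07, 0.02, 0]]

```text
time: 25.0
tcp_pos: [469.9, -170.8, 371.1]
tcp_rot: [-0.001, 0.692, 0.722, -0.0]
ft_force: [1.4, -0.2, 0.5]
opening: 43.3
grasp_force: 0.0
```

Call:
apply_moves:
  increments:
    - [[0, 0, 0, 0.89, 0.07, 0.02, 0], [0, 0, 0, 0.89, 0.07, 0.02, 0], [0, 0, 0, 0.89, 0.06, 0.02, 0], [0, 0, 0, 0.89, 0.07, 0.02, 0], [0, 0, 0, 0.9, 0.06, 0.02, 0]]

```text
time: 25.5
tcp_pos: [474.1, -36.9, 368.2]
tcp_rot: [-0.0, 0.692, 0.722, -0.0]
ft_force: [0.1, 0.2, -0.0]
opening: 43.4
grasp_force: 0.0
```

Call:
apply_moves:
  increments:
    - [[0, 0, -0.01, 0.89, 0.07, 0.02, 0], [0, 0, 0, 0.9, 0.07, 0.02, 0], [0, 0, -0.01, 0.89, 0.06, 0.02, 0], [0, 0, 0, 0.89, 0.07, 0.02, 0], [0, 0, -0.01, 0.9, 0.07, 0.02, 0]]

```text
time: 26.0
tcp_pos: [478.5, 97.4, 365.0]
tcp_rot: [-0.0, 0.691, 0.723, -0.001]
ft_force: [-0.6, -0.7, 0.6]
opening: 43.4
grasp_force: 0.0
```

Call:
apply_moves:
  increments:
    - [[0, 0, 0, 0.89, 0.07, 0.02, 0], [0, 0, -0.01, 0.9, 0.06, 0.01, 0], [0, 0, 0, 0.89, 0.07, 0.02, 0], [0, 0, -0.01, 0.9, 0.07, 0.01, 0], [0, 0, 0, 0.89, 0.07, 0.02, 0]]

```text
time: 26.5
tcp_pos: [482.8, 231.9, 362.5]
tcp_rot: [-0.0, 0.691, 0.723, -0.001]
ft_force: [-0.1, -0.1, 0.7]
opening: 43.4
grasp_force: 0.0
```

Call:
apply_moves:
  increments:
    - [[0, 0, -0.01, 0.9, 0.06, 0.01, 0], [0, 0, 0, 0.89, 0.07, 0.02, 0], [0, 0, 0, 0, 0, 0, 0], [0, 0, 0, 0, 0, 0.39, 0], [0, 0, 0, 0, 0, 0.39, 0]]

```text
time: 27.0
tcp_pos: [484.5, 283.6, 337.9]
tcp_rot: [0.0, 0.691, 0.723, -0.001]
ft_force: [0.1, -0.5, -1.0]
opening: 43.5
grasp_force: 0.0
```

```bash
python3 - <<'E'
from h import *
st()
p,d=cams.snapshot("side"); cv2.imwrite("pics/s1.png",p); W=pts("side",d);Z=W[...,2];X=W[...,0];Y=W[...,1]
l=(Z>60)&(Z<98)&(X>505)&(X<605)&(Y>215)&(Y<355); A=W[l]; print(l.sum(),np.linalg.lstsq(np.c_[A[:,:2]-[538,288],np.ones(len(A))],A[:,2],rcond=None)[0].round(3))
h=(Z>100)&(Z<130)&(X>465)&(X<505)&(Y>230)&(Y<340); A=W[h]; print(h.sum(),np.percentile(A,[5,50,95],0).round(1) if len(A) else "")
plan([((484.5,284.5,113),2.7,5)],0)
l=(Z>70)&(Z<110)&(X>490)&(X<610)&(Y>-415)&(Y<-195); A=W[l]; print("big",np.linalg.lstsq(np.c_[A[:,:2]-[531,-303],np.ones(len(A))],A[:,2],rcond=None)[0].round(3))
E
```

```text
t 27.0 g [484.5 283.6 173.9] phi 2.63 F [ 0.1 -0.5 -1. ] open 43.5 grip 0.0
558 [-4.0000e-03 -3.0000e-03  7.9711e+01]
57 [[476.5 239.6 103.5]
 [481.8 271.1 113.4]
 [487.9 318.  117.8]]
now [484.  283.2 171.7] 2.61 tilt [-0.0029 -0.0027 -1.    ]
[[[0,0,-0,0.01,0,0.39,0],[0,0,-0,0.01,0,0.39,0],[0,0,-0.01,0.01,0.01,0.39,0],[0,0,-0,0.01,0,0.39,0],[0,0,-0.01,0,0.01,0.4,0]]]
big [ 0.    -0.    89.709]
```

Call:
apply_moves:
  increments:
    - [[0, 0, 0, 0.01, 0.01, 0.39, 0], [0, 0, 0, 0.01, 0.01, 0.39, 0], [0, 0, 0, 0.01, 0.01, 0.39, 0], [0, 0, 0, 0.01, 0, 0.39, 0], [0, 0, 0, 0, 0, 0.36, 0]]

```text
time: 27.55
tcp_pos: [485.2, 285.9, 280.6]
tcp_rot: [-0.0, 0.69, 0.724, -0.0]
ft_force: [-0.1, -0.7, 0.3]
opening: 43.3
grasp_force: 0.0
```

Call:
apply_moves:
  increments:
    - [[0, 0, 0, 0, 0, 0, -0.4], [0, 0, 0, 0, 0, 0, -0.7], [0, 0, 0, 0, 0, 0, -1], [0, 0, 0, 0, 0, 0, -1], [0, 0, 0, 0, 0, 0, -1]]

```text
time: 28.05
tcp_pos: [485.4, 286.0, 282.2]
tcp_rot: [-0.0, 0.69, 0.723, 0.0]
ft_force: [-7.5, -0.7, 3.5]
opening: 11.3
grasp_force: 13.0
```

```bash
python3 -c "
from h import *
st()"
```

```text
t 28.05 g [485.4 286.  118.2] phi 2.69 F [-7.5 -0.7  3.5] open 11.3 grip 13.0
```

Call:
apply_moves:
  increments:
    - [[0, 0, 0, 0, -0.01, 0, -1], [0, 0, 0, 0, 0, 0, -1], [0, 0, 0, 0, 0, 0, -1], [0, 0, 0, 0, 0, 0, -1], [0, 0, 0, 0, 0, 0, -1]]

```text
time: 28.55
tcp_pos: [485.2, 286.0, 282.1]
tcp_rot: [0.0, 0.69, 0.724, 0.0]
ft_force: [0.6, 0.3, 5.8]
opening: 11.2
grasp_force: 30.0
```

Call:
apply_moves:
  increments:
    - [[0, 0, 0, 0, 0, -0.03, -1], [0, 0, 0, 0, 0, -0.03, -1], [0, 0, 0, 0, 0, -0.03, -1], [0, 0, 0, 0, 0, 0, -1], [0, 0, 0, 0, 0, 0, -1]]

```text
time: 29.05
tcp_pos: [485.2, 286.0, 284.0]
tcp_rot: [0.0, 0.69, 0.724, 0.0]
ft_force: [5.2, 2.5, -6.0]
opening: 11.0
grasp_force: 30.0
```

```bash
python3 -c "
from h import *
st()"
```

```text
t 29.05 g [485.2 286.  120. ] phi 2.69 F [ 5.2  2.5 -6. ] open 11.0 grip 30.0
```

Call:
apply_moves:
  increments:
    - [[0, 0, 0, 0, 0, -0.03, -1], [0, 0, 0, 0, 0, -0.03, -1], [0, 0, 0, 0, 0, -0.03, -1], [0, 0, 0, 0, 0, 0, -1], [0, 0, 0, 0, 0, 0, -1]]

```text
time: 29.55
tcp_pos: [485.2, 286.0, 286.6]
tcp_rot: [0.0, 0.69, 0.724, 0.0]
ft_force: [6.1, 3.0, -7.3]
opening: 11.0
grasp_force: 30.0
```

```bash
python3 - <<'E'
from h import *
st()
p,d=cams.snapshot("side"); W=pts("side",d);Z=W[...,2];X=W[...,0];Y=W[...,1]
l=(Z>60)&(Z<98)&(X>505)&(X<605)&(Y>215)&(Y<355); A=W[l]; print(l.sum(),np.linalg.lstsq(np.c_[A[:,:2]-[538,288],np.ones(len(A))],A[:,2],rcond=None)[0].round(3))
st()
E
```

```text
t 29.55 g [485.2 286.  122.6] phi 2.69 F [ 6.1  3.  -7.3] open 11.0 grip 30.0
494 [-1.0000e-03  0.0000e+00  7.9803e+01]
t 29.6 g [485.2 286.  122.6] phi 2.69 F [ 5.   2.7 -7.2] open 11.0 grip 30.0
```

The lid holds: 7.2 N with about 4.5–6 mm drawn, and level. I ease it back and let go.

Call:
apply_moves:
  increments:
    - [[0, 0, 0, 0, 0, 0.04, -1], [0, 0, 0, 0, 0, 0.04, -1], [0, 0, 0, 0, 0, 0.04, -1], [0, 0, 0, 0, 0, 0.04, -1], [0, 0, 0, 0, 0, 0, -1]]

```text
time: 30.1
tcp_pos: [485.2, 286.0, 282.3]
tcp_rot: [0.0, 0.69, 0.724, 0.0]
ft_force: [4.5, 2.6, -3.5]
opening: 11.0
grasp_force: 30.0
```

```bash
python3 -c "
from h import *
st()"
```

```text
t 30.1 g [485.2 286.  118.3] phi 2.69 F [ 4.5  2.6 -3.5] open 11.0 grip 30.0
```

Call:
apply_moves:
  increments:
    - [[0, 0, 0, 0, 0, 0.015, -1], [0, 0, 0, 0, 0, 0, 0], [0, 0, 0, 0, 0, 0, 0], [0, 0, 0, 0, 0, 0, 0], [0, 0, 0, 0, 0, -0.3, 0]]

```text
time: 30.6
tcp_pos: [484.4, 285.6, 289.9]
tcp_rot: [-0.0, 0.69, 0.724, -0.002]
ft_force: [-0.7, -0.4, 0.3]
opening: 35.4
grasp_force: 0.0
```

Call:
apply_moves:
  increments:
    - [[0, 0, 0, 0, 0, -0.8, 0], [0, 0, 0, 0, 0, -0.9, 0], [0, 0, 0, 0, 0, -0.9, 0], [0, 0, 0, 0, 0, -0.9, 0], [0, 0, 0, 0, 0, -0.9, 0]]

```text
time: 31.1
tcp_pos: [484.8, 285.6, 424.7]
tcp_rot: [-0.0, 0.69, 0.723, 0.0]
ft_force: [0.5, -0.2, -0.0]
opening: 43.3
grasp_force: 0.0
```

Call:
apply_moves:
  increments:
    - [[0, 0, 0, -1, 0, 0, 0], [0, 0, 0, -1, 0, 0, 0], [0, 0, 0, -1, 0, 0, 0], [0, 0, 0, -1, 0, 0, 0], [0, 0, 0, -1, 0, 0, 0]]

```text
time: 31.6
tcp_pos: [491.8, 134.7, 423.5]
tcp_rot: [-0.0, 0.69, 0.723, 0.0]
ft_force: [0.6, -0.1, 0.1]
opening: 43.9
grasp_force: 0.0
```

```bash
python3 - <<'E'
from h import *
st()
for n in("side","top"):
    p,d=cams.snapshot(n); cv2.imwrite(f"pics/{n}_f.png",p); W=pts(n,d);Z=W[...,2];X=W[...,0];Y=W[...,1]
    for nm,l,o in(("small",(Z>60)&(Z<105)&(X>505)&(X<605)&(Y>215)&(Y<355),[538,288]),("big",(Z>70)&(Z<110)&(X>490)&(X<610)&(Y>-415)&(Y<-195),[531,-303])):
        A=W[l]; print(n,nm,l.sum(),np.linalg.lstsq(np.c_[A[:,:2]-o,np.ones(len(A))],A[:,2],rcond=None)[0].round(3) if len(A)>50 else "")
E
```

```text
t 31.6 g [491.8 134.7 259.5] phi 2.69 F [ 0.6 -0.1  0.1] open 43.9 grip 0.0
side small 443 [-6.0000e-03 -1.0000e-03  7.9763e+01]
side big 2083 [ 3.000e-03 -0.000e+00  8.971e+01]
top small 764 [5.0000e-03 6.0000e-03 8.0361e+01]
top big 2844 [1.0000e-03 0.0000e+00 9.0828e+01]
```

View pics/side_f.png

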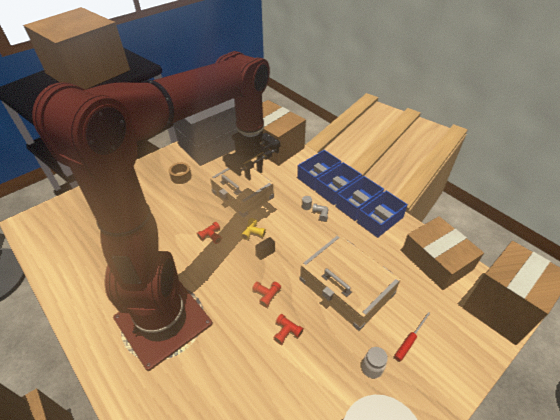

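The final view shows the big lid (345,275) and small lid (243,188) flush with handles released. The other items are where they started and the arm is clear.

```bash
python3 -c "
from h import *
print(r.sign_off())"
```

```text
the job is handed in; nothing more can be done
None
```

I handed the job in at about 32 s: the tee lies flat in the big box's empty bay, and both lids held when their handles were tugged about half-way (big box first, then small), so both are flush with the handles let go and the other things on the bench look undisturbed; the only caveat is that closing on the small handle pressed it down about 6 N just before that tug, which might itself have seated its catch.

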